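# Flip the status tag of the finished T-joint

## Robot

A 6-joint arm with a two-finger parallel gripper is mounted at the origin on the work surface. World frame = base frame: x ahead of the robot, y to its left, z up, the work surface at z = 0. Lengths are in m, angles in degrees, forces in N, time in s.
With the tool pointing down it reaches from about 0.275 to 0.975 m from the base axis. Payload 8.4 kg.
Tool frame: the origin (TCP) lies midway between the tips of the shut fingers; the grasp point (between the pads) lies 19 mm behind it; z points along the fingers, y is the line along which they close (so a half turn about z gives the same grasp; the last joint's range is limited). The gripper opens to 92 mm and grips with 3 to 60 N. Pads are 20 mm wide; open, the fingers measure 128 mm over their backs; the gripper's body (75 mm by 189 mm) begins 69 mm behind the grasp point.
Start: joints at [68.503, 20.225, 93.587, -0, 66.188, -0.138], TCP at [0.228, 0.582, 0.177] pointing down, gripper open.
Joint ranges: [-150.9, 150.9], [-52.94, 120.26], [3.33, 152.33], [-74.26, 254.26], [0, 154.13], [-172.89, 172.89]. Speed limits (degrees/s): [127.2, 127.2, 159.86, 180, 180, 180].

## Interface

Orientations are given as a 3x3 rotation matrix whose columns are the frame's x, y, z axes.
In Python, from bench import read_state, camera, env gives the robot as it stands.
- The arm moves only by the tool send_rows, never from a script. Its argument "motion" is a list of rows, each an object of numbers: "x", "y", "z": the shift along the tool's x, y, z in units of 40 mm (1.0 is 40 mm); "ax", "ay", "az": the turn, a rotation vector about the tool's x, y, z in units of 5 degrees (1.0 is 5 degrees); "gripper": the finger opening in mm, from 0 to 91.9. A call has 1 to 20 rows; each row shifts and turns the commanded pose from where the row before left it, along the tool's axes as they then stand; what a row does not reach is not made up. A row lasts 1/12 s, in which the tool goes at most 41.7 mm and 7.16 degrees, less where a joint would pass 70% of its speed; a pose out of reach is approached as far as the arm can. A call is refused whole if a number of a shift passes 1 or a number of a turn 1, either way. A call with a gripper value outside its range is refused whole. The fingers move at their own pace and stop on an object; the grip force is fixed at half the most. Time passes only in rows, so rows that do not move let the fingers close. It gives the time, the measured TCP pose, the force, the opening and the grip force at its end, in the units of the state.
- read_state(): the state, without advancing time (a new reading comes with each control period).
- camera(name): name is "side" or "top"; returns a dict with "frame" (480x640x3 uint8, red, green, blue), "vfov" (degrees; the focal length in pixels is half the picture's height over the tangent of half this angle, whatever the lens; pixels are square), "cx", "cy" (the principal point, pixels), "distortion" ([k1, k2, p1, p2, k3] as OpenCV has them; the pictures are not rectified), "rvec" (rotation vector, rad) and "tvec" (3), from world to camera coordinates, as OpenCV has them. Camera axes: x right, y down, z forward; pixel columns grow to the right and rows downward; lengths in m; the calibration is good to about 2 mm. A picture is of the moment at which its call begins. There is no depth.
- env.hand_in(): hands the job in; it is judged then, once.
The state is a dict: "time_s": time; "joint_pos": joint angles; "joint_vel": joint speeds; "joint_efforts": joint torques, N m; "tcp_pos": TCP position; "tcp_rot": TCP orientation; "force": force on the tool from outside, world axes, zero at the start; "torque": the same for the moment, N m; "opening": finger opening in m; "finger_force": force on a finger pad.
Only numpy, scipy, OpenCV 4.12 (cv2) and the standard library are available. Lean on these libraries where they do the work, as an engineer would, in place of code of your own. Each camera call takes 0.05 s, during which the arm holds its last target. There are 200 camera calls.

## Task

The T-joint in the rack is welded and done, so turn over the flip tag right in front of it: with a fingertip under its lip, gently swing it over its pivot, without flicking or pinching it, until it lies fully flat on the rail with the round dot showing. Leave the other two tags, the weld pieces and the things on the bench as they are.

Things in the scene. Friction and masses are not known exactly. Their poses are not given: they have to be found in the camera images.
- rack: Grey steel rack fixed on the bench, 400 mm wide, three bays side by side. Origin: on the bench, under the middle tag's pivot; x level from tags to bays (away from the robot), y along the row to the left. Front rail x 0 to 76 mm, flat top 80 mm high; behind it, to x = 211, the bays: deck 50, dividers 84 mm high. Tag pivots: one line along y at x = 0, 85 mm high, 130 mm apart. Bench free under the tags.
- tag_left (a joint): Stiff hinge of the left flip tag, axis along rack y at y = +130 mm. 0 = level, sticking out to the robot, black bar up, resting on two lugs within 18 mm of the pivot, nothing under the rest; pi/2 = upright; pi = level on the rail, round dot up. Starts at 0 to 0.25 rad. Stays at any angle (friction 0.05 N m, tag 80 g: 0.5 to 1.5 N at the lip turns it); hard stops at 0 and pi.
- lip_left (a point): Centre of the lip of the left tag, 64 mm from the pivot; moves and turns with the tag (x to the pivot, y along rack y, z out of the bar face). The tag is a bare aluminium plate 60 mm wide (along rack y), 3 mm thick; the lip is its outer edge, rolled to 8 mm diameter over the whole width, so the tag reaches 68 mm from the pivot.
- bay_left (a point): Centre of the deck of the left bay, 142 mm behind the pivot of the left tag, 50 mm above the bench.
- tag_middle (a joint): Stiff hinge of the middle flip tag, axis along rack y at y = 0. 0 = level, sticking out to the robot, black bar up, resting on two lugs within 18 mm of the pivot, nothing under the rest; pi/2 = upright; pi = level on the rail, round dot up. Starts at 0 to 0.25 rad. Stays at any angle (friction 0.05 N m, tag 80 g: 0.5 to 1.5 N at the lip turns it); hard stops at 0 and pi.
- lip_middle (a point): Centre of the lip of the middle tag, 64 mm from the pivot; moves and turns with the tag (x to the pivot, y along rack y, z out of the bar face). The tag is a bare aluminium plate 60 mm wide (along rack y), 3 mm thick; the lip is its outer edge, rolled to 8 mm diameter over the whole width, so the tag reaches 68 mm from the pivot.
- bay_middle (a point): Centre of the deck of the middle bay, 142 mm behind the pivot of the middle tag, 50 mm above the bench.
- tag_right (a joint): Stiff hinge of the right flip tag, axis along rack y at y = -130 mm. 0 = level, sticking out to the robot, black bar up, resting on two lugs within 18 mm of the pivot, nothing under the rest; pi/2 = upright; pi = level on the rail, round dot up. Starts at 0 to 0.25 rad. Stays at any angle (friction 0.05 N m, tag 80 g: 0.5 to 1.5 N at the lip turns it); hard stops at 0 and pi.
- lip_right (a point): Centre of the lip of the right tag, 64 mm from the pivot; moves and turns with the tag (x to the pivot, y along rack y, z out of the bar face). The tag is a bare aluminium plate 60 mm wide (along rack y), 3 mm thick; the lip is its outer edge, rolled to 8 mm diameter over the whole width, so the tag reaches 68 mm from the pivot.
- bay_right (a point): Centre of the deck of the right bay, 142 mm behind the pivot of the right tag, 50 mm above the bench.
- tee: Welded T-joint of dark 6 mm steel plate, 0.65 kg, loose in one of the three bays: square base 90 x 90 mm with an upright plate 90 mm long standing across its middle, 74 mm high in all. Origin: centre of its underside; z up.
- lap: Lap joint, loose in a bay: two flat overlapping 6 mm plates, 90 x 90 x 12 mm in all. Origin: centre of its underside. Leave alone.
- pipe: Pipe-on-plate joint, loose in a bay: base 90 x 90 x 6 mm with an upright 48 mm tube, 51 mm high in all. Origin: centre of its underside. Leave alone.
- brush: Wire brush lying on the bench to the left of the rack, 275 x 26 x 38 mm, wooden handle. Origin: under its middle, x along it. Leave alone.
- hammer: Chipping hammer lying on the bench to the right of the rack, about 255 mm long, head 145 mm across, 24 mm high. Origin: under the middle of its length, x along it to the head. Leave alone.
- tin: Round metal tin, 68 mm diameter, 55 mm high, standing on the bench on the left, nearer the robot than the rack. Origin: centre of its underside. Leave alone.
Things that resemble listed ones, but are neither listed nor needed, are in the scene too. What is shaped like the tee but blue is not meant.

How it is judged:
By the outcome, as a careful person would: the job done as asked, in the order asked, and still so for the second after the job is handed in, with the robot touching nothing.
It also fails if it takes over 43 s, if anything falls off the work surface, if the arm or the gripper's body presses on something with over 40 N, if the wrist force passes 120 N, or if a joint passes its speed limit or range.

## Working session

There is one attempt and no reset: what is moved stays moved. The work goes in short steps, Python scripts to look and compute and a tool call to move; the robot and the scene stay as the last step left them, time stands still between calls to the robot, and variables do not carry over. Pictures are saved under pics/ and viewed, at most 10 in all, crops included, and the job is handed in when it is done.

Besides the shell and the picture viewer there is one more tool, called in YAML: its name, and indented under it one key for each argument. send_rows: Moves the arm, as the interface text tells. Its arguments: {"type":"object","properties":{"motion":{"type":"array","items":{"type":"object","properties":{"x":{"type":"number"},"y":{"type":"number"},"z":{"type":"number"},"ax":{"type":"number"},"ay":{"type":"number"},"az":{"type":"number"},"gripper":{"type":"number"}}}}},"required":["motion"]}

```bash
mkdir -p pics; ls
python3 - <<'E'
from bench import read_state, camera
import cv2,pickle
d={}
for n in("side","top"):
    c=camera(n);d[n]=c;cv2.imwrite(f"pics/{n}0.png",c["frame"][:,:,::-1])
    print(n,c["vfov"],c["cx"],c["cy"],c["distortion"],c["rvec"],c["tvec"])
pickle.dump(d,open("c0.pkl","wb"))
s=read_state();print(s["time_s"],s["tcp_pos"],s["tcp_rot"],s["force"],s["opening"])
E
```

```text
pics
side 47.618183057859305 314.16240162071284 234.54075737714558 [-0.01566814  0.          0.          0.          0.        ] [ 2.13204908 -0.15815152  0.09128462] [-0.50568148  0.11988293  1.25080549]
top 43.59391004177208 318.9229694074582 237.59818563433606 [-0.17071  0.       0.       0.       0.     ] [ 2.13549307 -2.20267917  0.1007841 ] [0.02399653 0.5398121  1.57357845]
0.1 [0.22747031 0.58161681 0.176235  ] [[-9.31301375e-01  3.64249307e-01 -4.36413618e-04]
 [ 3.64249568e-01  9.31300661e-01 -1.15394353e-03]
 [-1.38908415e-05 -1.23363267e-03 -9.99999239e-01]] [-0.46718092  1.16449007  0.41790061] 0.09225079395707685
```

View pics/top0.png

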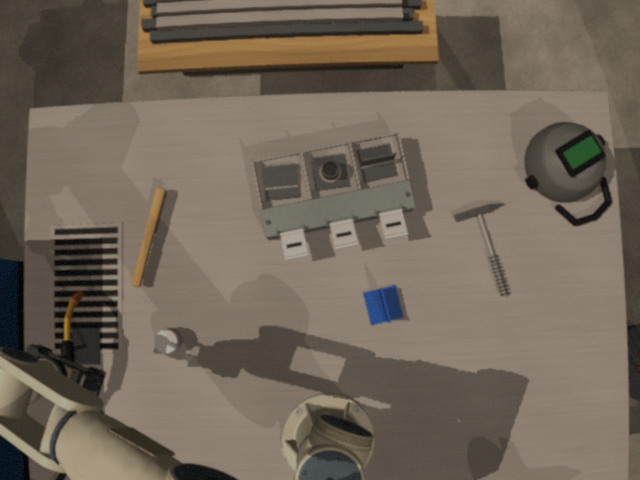

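View pics/side0.png

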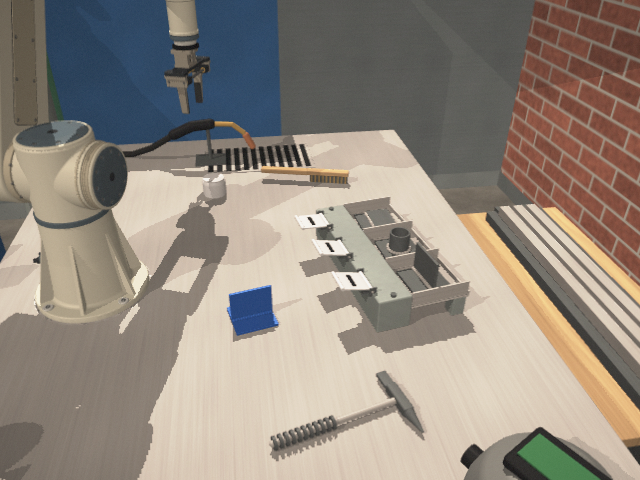

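Top view: rack bays at (283,178) flat lap, (330,170) pipe, (378,158) an upright plate; tags at (293,243), (344,234), (392,223). The blue tee-like thing at (383,305) isn't meant. The candidate is the right bay, so I'll confirm it in a crop and measure.

```bash
cat > h.py <<'E'
import numpy as np,cv2
def K(c):
    f=240/np.tan(np.radians(c["vfov"]/2));return np.array([[f,0,c["cx"]],[0,f,c["cy"]],[0,0,1]])
def ray(c,uv):
    p=cv2.undistortPoints(np.array([[uv]],float),K(c),np.array(c["distortion"]))[0,0]
    R=cv2.Rodrigues(np.array(c["rvec"]))[0];return -R.T@np.array(c["tvec"]),R.T@np.array([p[0],p[1],1])
def plane(c,uv,z):
    o,d=ray(c,uv);return o+d*(z-o[2])/d[2]
def tri(c1,u1,c2,u2):
    o1,d1=ray(c1,u1);o2,d2=ray(c2,u2)
    s=np.linalg.lstsq(np.c_[d1,-d2],o2-o1,rcond=None)[0];a=o1+s[0]*d1;b=o2+s[1]*d2
    return (a+b)/2,np.linalg.norm(a-b)
def proj(c,P):
    return cv2.projectPoints(np.array(P,float).reshape(-1,3),np.array(c["rvec"]),np.array(c["tvec"]),K(c),np.array(c["distortion"]))[0][:,0]
def whites(c,box,t):
    x0,y0,x1,y1=box;f=c["frame"][y0:y1,x0:x1];m=((f.min(2)>t)&(f.max(2).astype(int)-f.min(2)<25)).astype(np.uint8)
    m=cv2.morphologyEx(m,cv2.MORPH_CLOSE,np.ones((5,5)))
    out=[]
    for k in cv2.findContours(m,0,2)[0]:
        if cv2.contourArea(k)>150: out.append(cv2.boxPoints(cv2.minAreaRect(k))+[x0,y0] if box[0]==260 else cv2.approxPolyDP(k,4,True)[:,0]+[x0,y0])
    return out
E
python3 - <<'E'
import pickle;from h import *
d=pickle.load(open("c0.pkl","rb"));t,s=d["top"],d["side"]
for q in whites(t,(260,195,430,270),185): print("top",q.round(1).tolist(),[plane(t,p,.087).round(3)[:2].tolist() for p in q])
for q in whites(s,(280,200,400,300),185): print("side",q.tolist())
a=cv2.resize(t["frame"][125:265,245:425],None,fx=4,fy=4,interpolation=cv2.INTER_CUBIC)[:,:,::-1]
b=cv2.resize(s["frame"][195:330,285:475],None,fx=4,fy=4,interpolation=cv2.INTER_CUBIC)[:,:,::-1]
cv2.imwrite("pics/ctop.png",a);cv2.imwrite("pics/cside.png",b)
E
```

```text
side [[331, 272], [341, 288], [371, 287], [360, 271]]
side [[312, 239], [320, 253], [348, 252], [340, 240]]
side [[328, 223], [321, 213], [294, 216], [301, 227]]
```

View pics/ctop.png

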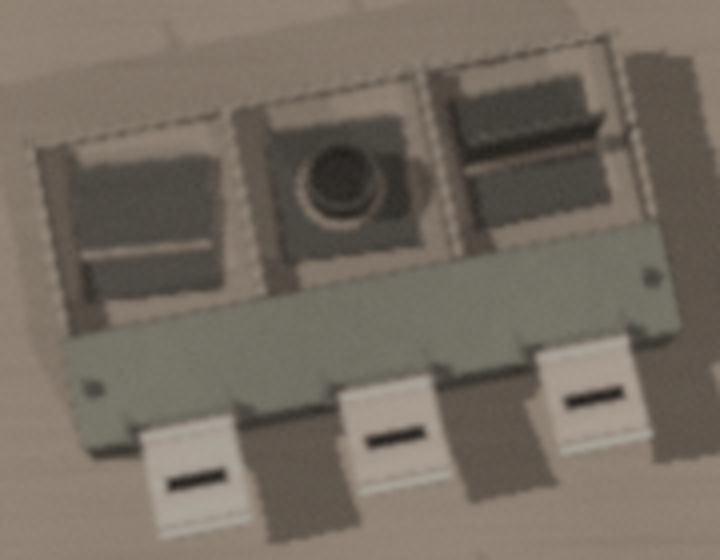

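View pics/cside.png

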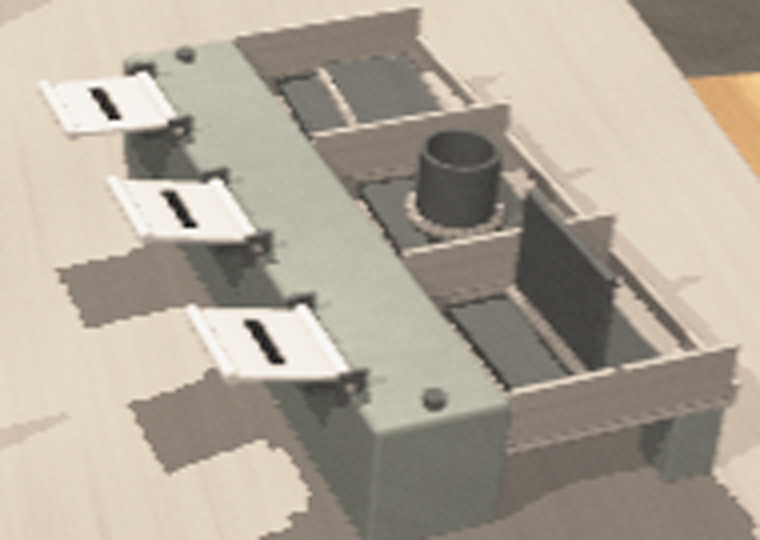

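The crops show the tee (dark upright plate) in the right bay, so tag_right is the one: in the top view, lip ends ≈(385.5,238)/(408,234). Now triangulate its corners.

Run:
```python
import pickle;from h import *
d=pickle.load(open("c0.pkl","rb"));t,s=d["top"],d["side"]
T=lambda u,v:(u/4+245-.375,v/4+125-.375);S=lambda u,v:(u/4+285-.375,v/4+195-.375)
# left end = +y; lip L,R ; hinge L,R ; screws
names=["lipL","lipR","hinL","hinR","scrL","scrR"]
tp=[(562,450),(652,435),(536,350),(627,337),(93,388),(652,277)]
sp=[(192,308),(226,378),(304,306),(347,377),(185,53),(433,398)]
P={}
for n,a,b in zip(names,tp,sp):
    p,e=tri(t,T(*a),s,S(*b));P[n]=p;print(n,p.round(4),"gap",round(e,4))
for a,b in(("lipL","lipR"),("lipL","hinL"),("lipR","hinR"),("scrL","scrR")):print(a,b,np.linalg.norm(P[a]-P[b]).round(4))
# middle/left tag hinge mid in top at z .087 for row direction
h=[plane(t,T(*p),.087) for p in((188,424),(386,385),(581,343))]
print(np.array(h).round(4),np.linalg.norm(h[0]-h[2]))
v=h[0]-h[2];print("yaw from hinges",np.degrees(np.arctan2(-v[0],v[1])))
v=P["scrL"]-P["scrR"];print("yaw screws",np.degrees(np.arctan2(-v[0],v[1])))
for a in [(80,455),(680,330)]: print("rail front corner",plane(t,T(*a),.08).round(4))
```

```text
lipL [ 0.5271 -0.1609  0.1038] gap 0.0031
lipR [ 0.5345 -0.2189  0.1022] gap 0.0043
hinL [ 0.5919 -0.1481  0.0892] gap 0.0066
hinR [ 0.6    -0.2078  0.0868] gap 0.0046
scrL [0.5778 0.1378 0.0838] gap 0.0049
scrR [ 0.6398 -0.2264  0.0833] gap 0.0038
lipL lipR 0.0585
lipL hinL 0.0677
lipR hinR 0.0682
scrL scrR 0.3695
[[ 0.5546  0.0766  0.087 ]
 [ 0.5758 -0.0513  0.087 ]
 [ 0.5992 -0.1781  0.087 ]] 0.25864007475368767
yaw from hinges 9.942777504550998
yaw screws 9.66345815900912
rail front corner [0.5374 0.1472 0.08  ]
rail front corner [ 0.6068 -0.244   0.08  ]
```

Run:
```python
import pickle;from h import *
d=pickle.load(open("c0.pkl","rb"));t,s=d["top"],d["side"]
for n,c in d.items():
    f=c["frame"].astype(int);m=((f[:,:,2]-f[:,:,0]>50)).astype(np.uint8)
    m[:(270 if n=="top" else 270)]=0;m[:,:200]=0
    k=max(cv2.findContours(m,0,2)[0],key=cv2.contourArea);a=cv2.approxPolyDP(k,3,True)[:,0]
    print(n,a.tolist())
    for p in a: print(p,plane(c,p,.006).round(3),plane(c,p,.074).round(3))
```

```text
side [[270, 285], [229, 294], [227, 310], [237, 335], [277, 325], [271, 312]]
[270 285] [ 0.4   -0.06   0.006] [ 0.395 -0.148  0.074]
[229 294] [ 0.306 -0.08   0.006] [ 0.31  -0.166  0.074]
[227 310] [ 0.301 -0.135  0.006] [ 0.305 -0.216  0.074]
[237 335] [ 0.32  -0.216  0.006] [ 0.322 -0.291  0.074]
[277 325] [ 0.403 -0.198  0.006] [ 0.398 -0.274  0.074]
[271 312] [ 0.394 -0.155  0.006] [ 0.39  -0.235  0.074]
top [[395, 286], [364, 293], [372, 324], [401, 316]]
[395 286] [ 0.405 -0.193  0.006] [ 0.404 -0.185  0.074]
[364 293] [ 0.389 -0.109  0.006] [ 0.389 -0.104  0.074]
[372 324] [ 0.306 -0.127  0.006] [ 0.309 -0.122  0.074]
[401 316] [ 0.324 -0.206  0.006] [ 0.327 -0.197  0.074]
```

send_rows:
  motion:
    - {"x":-0.45,"y":-0.6,"z":-0.12,"gripper":0}
    - {"x":-0.45,"y":-0.6,"z":-0.12,"gripper":0}
    - {"x":-0.45,"y":-0.6,"z":-0.12,"gripper":0}
    - {"x":-0.45,"y":-0.6,"z":-0.12,"gripper":0}
    - {"x":-0.45,"y":-0.6,"z":-0.12,"gripper":0}
    - {"x":-0.45,"y":-0.6,"z":-0.12,"gripper":0}
    - {"x":-0.45,"y":-0.6,"z":-0.12,"gripper":0}
    - {"x":-0.45,"y":-0.6,"z":-0.12,"gripper":0}
    - {"x":-0.45,"y":-0.6,"z":-0.12,"gripper":0}
    - {"x":-0.45,"y":-0.6,"z":-0.12,"gripper":0}
    - {"x":-0.45,"y":-0.6,"z":-0.12,"gripper":0}
    - {"x":-0.45,"y":-0.6,"z":-0.12,"gripper":0}
    - {"x":-0.45,"y":-0.6,"z":-0.12,"gripper":0}
    - {"x":-0.45,"y":-0.6,"z":-0.12,"gripper":0}
    - {"x":-0.45,"y":-0.6,"z":-0.12,"gripper":0}
    - {"x":-0.45,"y":-0.6,"z":-0.12,"gripper":0}
    - {"x":-0.45,"y":-0.6,"z":-0.12,"gripper":0}
    - {"x":-0.45,"y":-0.6,"z":-0.12,"gripper":0}
    - {"x":-0.45,"y":-0.6,"z":-0.12,"gripper":0}
    - {"x":-0.45,"y":-0.6,"z":-0.12,"gripper":0}

```text
$.motion[0]: bad value
```

send_rows:
  motion:
    - {"x":-0.45,"y":-0.6,"z":-0.12,"gripper":0}
    - {"x":-0.45,"y":-0.6,"z":-0.12,"gripper":0}
    - {"x":-0.45,"y":-0.6,"z":-0.12,"gripper":0}
    - {"x":-0.45,"y":-0.6,"z":-0.12,"gripper":0}
    - {"x":-0.45,"y":-0.6,"z":-0.12,"gripper":0}
    - {"x":-0.45,"y":-0.6,"z":-0.12,"gripper":0}
    - {"x":-0.45,"y":-0.6,"z":-0.12,"gripper":0}
    - {"az":-0.78}
    - {"az":-0.78}
    - {"az":-0.78}
    - {"az":-0.78}
    - {"az":-0.78}
    - {"az":-0.78}
    - {"az":-0.78}
    - {"az":-0.78}

```text
$.motion[0]: bad value
```

send_rows:
  motion:
    - {"ay":-1}
    - {"ay":-1}
    - {"ay":-1}
    - {"ay":-1}
    - {"ay":-1}
    - {"ay":-1}
    - {"ay":-1}
    - {"ay":-1}
    - {"ay":-1}
    - {"ay":-1}
    - {"ay":-1}
    - {"ay":0}

```text
$.motion[0]: bad value
```

Run:
```python
from bench import read_state
s=read_state();print(s["time_s"],s["tcp_pos"].round(4),s["tcp_rot"].round(3).tolist(),s["joint_pos"].round(1),s["force"].round(2),s["opening"])
```

```text
0.1 [0.2275 0.5816 0.1762] [[-0.931, 0.364, -0.0], [0.364, 0.931, -0.001], [-0.0, -0.001, -1.0]] [68.5 20.3 93.6 -0.  66.2 -0.1] [-0.47  1.16  0.42] 0.09225079395707685
```

Every row probably needs all the fields, so I'll test with one row.

send_rows:
  motion:
    - {"x":-0.45,"y":-0.6,"z":-0.12,"ax":0,"ay":0,"az":0,"gripper":0}

```text
time_s: 0.18
tcp_pos: [0.2347, 0.5557, 0.1805]
tcp_rot: [[-0.932, 0.363, -0.001], [0.363, 0.932, 0.001], [0.001, 0.001, -1.0]]
force: [0.6, -1.4, 1.0]
opening: 0.0868
finger_force: 0.0
```

send_rows:
  motion:
    - {"x":-0.45,"y":-0.6,"z":-0.12,"ax":0,"ay":0,"az":0,"gripper":0}
    - {"x":-0.45,"y":-0.6,"z":-0.12,"ax":0,"ay":0,"az":0,"gripper":0}
    - {"x":-0.45,"y":-0.6,"z":-0.12,"ax":0,"ay":0,"az":0,"gripper":0}
    - {"x":-0.45,"y":-0.6,"z":-0.12,"ax":0,"ay":0,"az":0,"gripper":0}
    - {"x":-0.45,"y":-0.6,"z":-0.12,"ax":0,"ay":0,"az":0,"gripper":0}
    - {"x":-0.45,"y":-0.6,"z":-0.12,"ax":0,"ay":0,"az":0,"gripper":0}
    - {"x":-0.45,"y":-0.6,"z":-0.12,"ax":0,"ay":0,"az":0,"gripper":0}
    - {"x":-0.45,"y":-0.6,"z":-0.12,"ax":0,"ay":0,"az":0,"gripper":0}
    - {"x":-0.45,"y":-0.6,"z":-0.12,"ax":0,"ay":0,"az":0,"gripper":0}
    - {"x":-0.45,"y":-0.6,"z":-0.12,"ax":0,"ay":0,"az":0,"gripper":0}
    - {"x":-0.45,"y":-0.6,"z":-0.12,"ax":0,"ay":0,"az":0,"gripper":0}
    - {"x":-0.45,"y":-0.6,"z":-0.12,"ax":0,"ay":0,"az":0,"gripper":0}
    - {"x":-0.45,"y":-0.6,"z":-0.12,"ax":0,"ay":0,"az":0,"gripper":0}
    - {"x":-0.45,"y":-0.6,"z":-0.12,"ax":0,"ay":0,"az":0,"gripper":0}
    - {"x":-0.45,"y":-0.6,"z":-0.12,"ax":0,"ay":0,"az":0,"gripper":0}
    - {"x":-0.45,"y":-0.6,"z":-0.12,"ax":0,"ay":0,"az":0,"gripper":0}
    - {"x":-0.45,"y":-0.6,"z":-0.12,"ax":0,"ay":0,"az":0,"gripper":0}
    - {"x":-0.45,"y":-0.6,"z":-0.12,"ax":0,"ay":0,"az":0,"gripper":0}
    - {"x":-0.45,"y":-0.6,"z":-0.12,"ax":0,"ay":0,"az":0,"gripper":0}

```text
time_s: 1.77
tcp_pos: [0.388, 0.0024, 0.2731]
tcp_rot: [[-0.931, 0.364, 0.0], [0.364, 0.931, 0.0], [-0.0, 0.0, -1.0]]
force: [0.9, 0.7, -0.1]
opening: 0.0004
finger_force: 0.0
```

send_rows:
  motion:
    - {"x":-0.45,"y":-0.6,"z":-0.12,"ax":0,"ay":0,"az":0,"gripper":0}
    - {"x":-0.45,"y":-0.6,"z":-0.12,"ax":0,"ay":0,"az":0,"gripper":0}
    - {"x":-0.45,"y":-0.6,"z":-0.12,"ax":0,"ay":0,"az":0,"gripper":0}
    - {"x":-0.45,"y":-0.6,"z":-0.12,"ax":0,"ay":0,"az":0,"gripper":0}
    - {"x":-0.45,"y":-0.6,"z":-0.12,"ax":0,"ay":0,"az":0,"gripper":0}
    - {"x":-0.45,"y":-0.6,"z":-0.12,"ax":0,"ay":0,"az":0,"gripper":0}
    - {"x":-0.45,"y":-0.6,"z":-0.12,"ax":0,"ay":0,"az":0,"gripper":0}
    - {"x":0,"y":0,"z":0,"ax":0,"ay":0,"az":-0.78,"gripper":0}
    - {"x":0,"y":0,"z":0,"ax":0,"ay":0,"az":-0.78,"gripper":0}
    - {"x":0,"y":0,"z":0,"ax":0,"ay":0,"az":-0.78,"gripper":0}
    - {"x":0,"y":0,"z":0,"ax":0,"ay":0,"az":-0.78,"gripper":0}
    - {"x":0,"y":0,"z":0,"ax":0,"ay":0,"az":-0.78,"gripper":0}
    - {"x":0,"y":0,"z":0,"ax":0,"ay":0,"az":-0.78,"gripper":0}
    - {"x":0,"y":0,"z":0,"ax":0,"ay":0,"az":-0.78,"gripper":0}
    - {"x":0,"y":0,"z":0,"ax":0,"ay":0,"az":-0.78,"gripper":0}

```text
time_s: 3.02
tcp_pos: [0.444, -0.1983, 0.3062]
tcp_rot: [[-0.985, -0.174, -0.001], [-0.174, 0.985, 0.0], [0.001, 0.0, -1.0]]
force: [0.2, -0.1, 0.2]
opening: 0.0004
finger_force: 0.0
```

send_rows:
  motion:
    - {"x":0,"y":0,"z":0,"ax":0,"ay":-1,"az":0,"gripper":0}
    - {"x":0,"y":0,"z":0,"ax":0,"ay":-1,"az":0,"gripper":0}
    - {"x":0,"y":0,"z":0,"ax":0,"ay":-1,"az":0,"gripper":0}
    - {"x":0,"y":0,"z":0,"ax":0,"ay":-1,"az":0,"gripper":0}
    - {"x":0,"y":0,"z":0,"ax":0,"ay":-1,"az":0,"gripper":0}
    - {"x":0,"y":0,"z":0,"ax":0,"ay":-1,"az":0,"gripper":0}
    - {"x":0,"y":0,"z":0,"ax":0,"ay":-1,"az":0,"gripper":0}
    - {"x":0,"y":0,"z":0,"ax":0,"ay":-1,"az":0,"gripper":0}
    - {"x":0,"y":0,"z":0,"ax":0,"ay":-1,"az":0,"gripper":0}
    - {"x":0,"y":0,"z":0,"ax":0,"ay":-1,"az":0,"gripper":0}
    - {"x":0,"y":0,"z":0,"ax":0,"ay":-1,"az":0,"gripper":0}
    - {"x":0,"y":0,"z":0,"ax":0,"ay":0,"az":0,"gripper":0}

```text
time_s: 4.02
tcp_pos: [0.4696, -0.1558, 0.3505]
tcp_rot: [[-0.643, -0.105, 0.759], [-0.061, 0.994, 0.086], [-0.764, 0.009, -0.645]]
force: [0.2, -0.1, -0.8]
opening: 0.0004
finger_force: 0.0
```

Run:
```python
from bench import read_state
s=read_state();print(s["time_s"],s["tcp_pos"].round(4),s["tcp_rot"].round(3).tolist(),s["joint_pos"].round(1),s["force"].round(2),s["opening"])
```

```text
4.0167 [ 0.4696 -0.1558  0.3505] [[-0.643, -0.105, 0.759], [-0.061, 0.994, 0.086], [-0.764, 0.009, -0.645]] [ -48.8  -19.7  129.5   53.7   51.2 -172.8] [ 0.21 -0.12 -0.79] 0.0004272669609849874
```

j6 reached its limit, and a half turn about the tool z gives the same finger, so I'll unwind it by +180°.

send_rows:
  motion:
    - {"x":0,"y":0,"z":0,"ax":0,"ay":0,"az":1,"gripper":0}
    - {"x":0,"y":0,"z":0,"ax":0,"ay":0,"az":1,"gripper":0}
    - {"x":0,"y":0,"z":0,"ax":0,"ay":0,"az":1,"gripper":0}
    - {"x":0,"y":0,"z":0,"ax":0,"ay":0,"az":1,"gripper":0}
    - {"x":0,"y":0,"z":0,"ax":0,"ay":0,"az":1,"gripper":0}
    - {"x":0,"y":0,"z":0,"ax":0,"ay":0,"az":1,"gripper":0}
    - {"x":0,"y":0,"z":0,"ax":0,"ay":0,"az":1,"gripper":0}
    - {"x":0,"y":0,"z":0,"ax":0,"ay":0,"az":1,"gripper":0}
    - {"x":0,"y":0,"z":0,"ax":0,"ay":0,"az":1,"gripper":0}
    - {"x":0,"y":0,"z":0,"ax":0,"ay":0,"az":1,"gripper":0}
    - {"x":0,"y":0,"z":0,"ax":0,"ay":0,"az":1,"gripper":0}
    - {"x":0,"y":0,"z":0,"ax":0,"ay":0,"az":1,"gripper":0}
    - {"x":0,"y":0,"z":0,"ax":0,"ay":0,"az":1,"gripper":0}
    - {"x":0,"y":0,"z":0,"ax":0,"ay":0,"az":1,"gripper":0}
    - {"x":0,"y":0,"z":0,"ax":0,"ay":0,"az":1,"gripper":0}
    - {"x":0,"y":0,"z":0,"ax":0,"ay":0,"az":1,"gripper":0}
    - {"x":0,"y":0,"z":0,"ax":0,"ay":0,"az":1,"gripper":0}
    - {"x":0,"y":0,"z":0,"ax":0,"ay":0,"az":1,"gripper":0}

```text
time_s: 5.52
tcp_pos: [0.4699, -0.158, 0.3494]
tcp_rot: [[-0.104, 0.647, 0.756], [0.995, 0.059, 0.086], [0.011, 0.76, -0.649]]
force: [-0.2, 0.5, -0.4]
opening: 0.0005
finger_force: 0.0
```

send_rows:
  motion:
    - {"x":0,"y":0,"z":0,"ax":0,"ay":0,"az":1,"gripper":0}
    - {"x":0,"y":0,"z":0,"ax":0,"ay":0,"az":1,"gripper":0}
    - {"x":0,"y":0,"z":0,"ax":0,"ay":0,"az":1,"gripper":0}
    - {"x":0,"y":0,"z":0,"ax":0,"ay":0,"az":1,"gripper":0}
    - {"x":0,"y":0,"z":0,"ax":0,"ay":0,"az":1,"gripper":0}
    - {"x":0,"y":0,"z":0,"ax":0,"ay":0,"az":1,"gripper":0}
    - {"x":0,"y":0,"z":0,"ax":0,"ay":0,"az":1,"gripper":0}
    - {"x":0,"y":0,"z":0,"ax":0,"ay":0,"az":1,"gripper":0}
    - {"x":0,"y":0,"z":0,"ax":0,"ay":0,"az":1,"gripper":0}
    - {"x":0,"y":0,"z":0,"ax":0,"ay":0,"az":1,"gripper":0}
    - {"x":0,"y":0,"z":0,"ax":0,"ay":0,"az":1,"gripper":0}
    - {"x":0,"y":0,"z":0,"ax":0,"ay":0,"az":1,"gripper":0}
    - {"x":0,"y":0,"z":0,"ax":0,"ay":0,"az":1,"gripper":0}
    - {"x":0,"y":0,"z":0,"ax":0,"ay":0,"az":1,"gripper":0}
    - {"x":0,"y":0,"z":0,"ax":0,"ay":0,"az":1,"gripper":0}
    - {"x":0,"y":0,"z":0,"ax":0,"ay":0,"az":1,"gripper":0}
    - {"x":0,"y":0,"z":0,"ax":0,"ay":0,"az":1,"gripper":0}
    - {"x":0,"y":0,"z":0,"ax":0,"ay":0,"az":1,"gripper":0}

```text
time_s: 7.02
tcp_pos: [0.4699, -0.158, 0.3494]
tcp_rot: [[0.647, 0.104, 0.756], [0.059, -0.995, 0.086], [0.761, -0.011, -0.649]]
force: [-0.4, -0.3, 0.4]
opening: 0.0005
finger_force: 0.0
```

```bash
cat >> h.py <<'E'
from scipy.spatial.transform import Rotation as Ro
YAW=np.radians(9.8);X=np.array([np.cos(YAW),np.sin(YAW),0]);Y=np.array([-X[1],X[0],0]);Z=np.array([0,0,1.])
PIV=np.array([.597,-.178,.085])
def pose(px,pz,p,py=0):   # rack-plane point relative to pivot axis (px from pivot, pz world z), pitch deg below horizontal; tool x up
    p=np.radians(p);d=np.cos(p)*X-np.sin(p)*Z;e=np.sin(p)*X+np.cos(p)*Z
    P=PIV+px*X+py*Y;P[2]=pz
    return P,np.c_[e,np.cross(d,e),d]
def delta(a,b): # rows units total from pose a to b, in a's tool axes
    return a[1].T@(b[0]-a[0])/.04, Ro.from_matrix(a[1].T@b[1]).as_rotvec(degrees=True)/5
E
python3 - <<'E'
from bench import read_state
from h import *
s=read_state();print(s["time_s"],s["tcp_pos"].round(4),s["joint_pos"].round(1),s["force"].round(2))
a=(s["tcp_pos"],s["tcp_rot"])
for q in (pose(-.10,.20,35),pose(-.10,.09,35)):
    D=delta(a,q);print(q[0].round(3),D[0].round(2),D[1].round(2));a=q
E
```

```text
7.0167 [ 0.4699 -0.158   0.3494] [-48.9 -19.4 129.2  53.4  51.2   7.4] [-0.43 -0.26  0.38]
[ 0.498 -0.195  0.2  ] [-2.43  1.04  2.89] [ 0.53  1.09 -0.57]
[ 0.498 -0.195  0.09 ] [-2.25  0.    1.58] [0. 0. 0.]
```

send_rows:
  motion:
    - {"x":-0.24,"y":0.1,"z":0.29,"ax":0.05,"ay":0.11,"az":-0.06,"gripper":0}
    - {"x":-0.24,"y":0.1,"z":0.29,"ax":0.05,"ay":0.11,"az":-0.06,"gripper":0}
    - {"x":-0.24,"y":0.1,"z":0.29,"ax":0.05,"ay":0.11,"az":-0.06,"gripper":0}
    - {"x":-0.24,"y":0.1,"z":0.29,"ax":0.05,"ay":0.11,"az":-0.06,"gripper":0}
    - {"x":-0.24,"y":0.1,"z":0.29,"ax":0.05,"ay":0.11,"az":-0.06,"gripper":0}
    - {"x":-0.24,"y":0.1,"z":0.29,"ax":0.05,"ay":0.11,"az":-0.06,"gripper":0}
    - {"x":-0.24,"y":0.1,"z":0.29,"ax":0.05,"ay":0.11,"az":-0.06,"gripper":0}
    - {"x":-0.24,"y":0.1,"z":0.29,"ax":0.05,"ay":0.11,"az":-0.06,"gripper":0}
    - {"x":-0.24,"y":0.1,"z":0.29,"ax":0.05,"ay":0.11,"az":-0.06,"gripper":0}
    - {"x":-0.24,"y":0.1,"z":0.29,"ax":0.05,"ay":0.11,"az":-0.06,"gripper":0}
    - {"x":0,"y":0,"z":0,"ax":0,"ay":0,"az":0,"gripper":0}

```text
time_s: 7.93
tcp_pos: [0.5073, -0.1924, 0.1998]
tcp_rot: [[0.565, 0.173, 0.807], [0.101, -0.985, 0.14], [0.819, 0.003, -0.574]]
force: [-0.7, 0.5, -0.6]
opening: 0.0004
finger_force: 0.0
```

```bash
cat > st.py <<'E'
from bench import read_state,camera
from h import *
import sys
s=read_state();print(s["time_s"],s["tcp_pos"].round(4),s["joint_pos"].round(1),s["force"].round(2))
P=s["tcp_pos"]-PIV;d=s["tcp_rot"][:,2]
print("rack xyz",(P@X).round(4),(P@Y).round(4),s["tcp_pos"][2].round(4),"pitch",np.degrees(np.arcsin(-d[2])).round(2),"yaw",np.degrees(np.arctan2(d[1],d[0])).round(2))
E
cat > look.py <<'E'
from bench import camera
import cv2,sys
c=camera("side");x,y,w,h=[int(v) for v in sys.argv[2:6]]
cv2.imwrite("pics/%s.png"%sys.argv[1],cv2.resize(c["frame"][y:y+h,x:x+w],None,fx=3,fy=3,interpolation=2)[:,:,::-1])
E
python3 st.py; python3 look.py s1 230 120 260 200
python3 -c "
from bench import read_state
from h import *
s=read_state();D=delta((s['tcp_pos'],s['tcp_rot']),pose(-.1,.09,35));print(D)"
```

```text
7.9333 [ 0.5073 -0.1924  0.1998] [-53.2   6.2 137.   86.4  47.  -43.4] [-0.68  0.49 -0.58]
rack xyz -0.0908 0.0011 0.1998 pitch 35.03 yaw 9.82
(array([-2.40552203,  0.02769288,  1.40315638]), array([-0.00292147,  0.00200118,  0.03542486]))
```

View pics/s1.png

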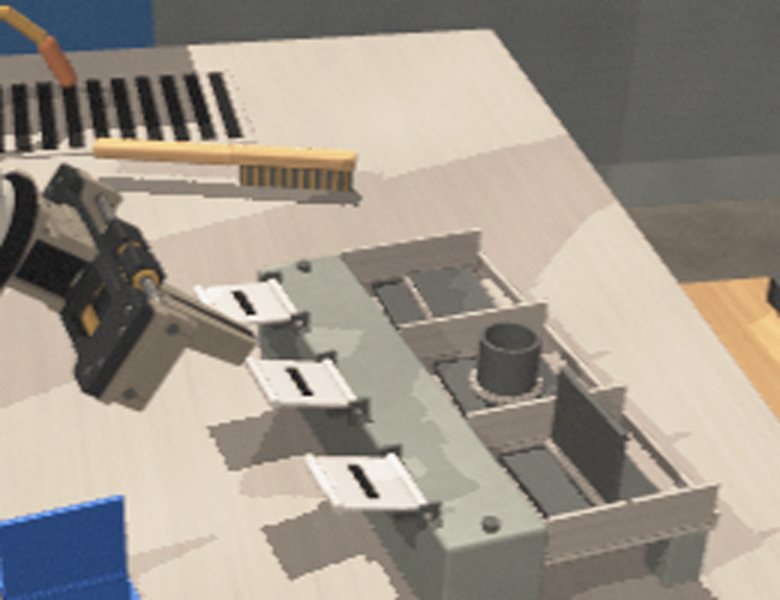

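The tip is at crop (253,347), and the tag lips are in view; blue tee and rack are clear of the tool. Descending in front of the right tag.

send_rows:
  motion:
    - {"x":-0.3,"y":0,"z":0.18,"ax":0,"ay":0,"az":0,"gripper":0}
    - {"x":-0.3,"y":0,"z":0.18,"ax":0,"ay":0,"az":0,"gripper":0}
    - {"x":-0.3,"y":0,"z":0.18,"ax":0,"ay":0,"az":0,"gripper":0}
    - {"x":-0.3,"y":0,"z":0.18,"ax":0,"ay":0,"az":0,"gripper":0}
    - {"x":-0.3,"y":0,"z":0.18,"ax":0,"ay":0,"az":0,"gripper":0}
    - {"x":-0.3,"y":0,"z":0.18,"ax":0,"ay":0,"az":0,"gripper":0}
    - {"x":-0.3,"y":0,"z":0.18,"ax":0,"ay":0,"az":0,"gripper":0}
    - {"x":-0.3,"y":0,"z":0.18,"ax":0,"ay":0,"az":0,"gripper":0}
    - {"x":-0.3,"y":0,"z":0.18,"ax":0,"ay":0,"az":0,"gripper":0}
    - {"x":-0.3,"y":0,"z":0.18,"ax":0,"ay":0,"az":0,"gripper":0}
    - {"x":0,"y":0,"z":0,"ax":0,"ay":0,"az":0,"gripper":0}

```text
time_s: 8.9
tcp_pos: [0.4985, -0.1946, 0.0624]
tcp_rot: [[0.563, 0.172, 0.808], [0.102, -0.985, 0.139], [0.82, 0.004, -0.572]]
force: [-0.7, 0.8, 0.3]
opening: 0.0004
finger_force: 0.0
```

```bash
python3 st.py; python3 look.py s2 230 150 260 200
```

```text
8.9 [ 0.4985 -0.1946  0.0624] [-54.9  29.8 140.7 108.8  51.5 -79.3] [-0.69  0.8   0.28]
rack xyz -0.0999 0.0004 0.0624 pitch 34.9 yaw 9.75
```

View pics/s2.png

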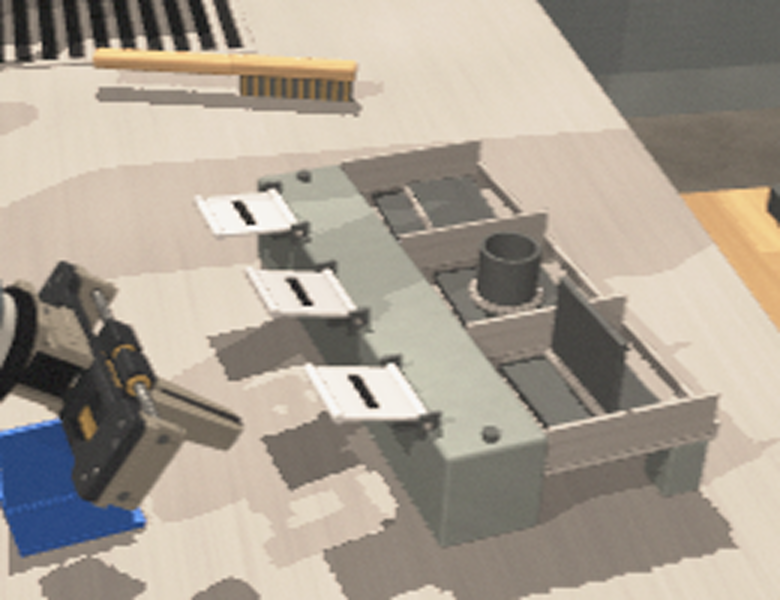

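```bash
cat > plan.py <<'E'
from h import *
def tcp(th):
    p=35 if th<60 else 35+(th-60)*.5
    t=np.radians(th);dl=t-np.radians(p);b=min(-1.5,(9*np.sin(dl)-4)/max(np.cos(dl),1e-3))
    u=np.array([-np.cos(t),np.sin(t)]);n=np.array([np.sin(t),np.cos(t)])
    pr=np.radians(p);e=np.array([np.sin(pr),np.cos(pr)])
    q=55*u+b*n-10*e
    return pose(q[0]/1000,.085+q[1]/1000,p),q,p
def rows(a,b,n):
    # constant-twist block: body log approx via midpoint axes
    m=Ro.from_matrix(a[1])*Ro.from_rotvec(Ro.from_matrix(a[1].T@b[1]).as_rotvec()/2)
    return m.as_matrix().T@(b[0]-a[0])/.04/n,Ro.from_matrix(a[1].T@b[1]).as_rotvec(degrees=True)/5/n
E
python3 - <<'E'
from plan import *
from bench import read_state
s=read_state();a=(s['tcp_pos'],s['tcp_rot'])
for f in (pose(-.063,.062,35),tcp(4)[0]):
    r=rows(a,f,8);print("pre",r[0].round(3),r[1].round(3));a=f
ths=[4+8*i for i in range(23)]
for th in ths[1:]:
    b,q,p=tcp(th);r=rows(a,b,4);print(th,"tcp",(q+[0,85]).round(1),p,"row",r[0].round(3),"ay",r[1].round(3));a=b
E
```

```text
pre [0.062 0.001 0.096] [ 0.001 -0.003  0.007]
pre [ 0.025 -0.    -0.011] [0. 0. 0.]
12 tcp [-61.2  80.3] 35 row [ 0.05  -0.    -0.034] ay [0. 0. 0.]
20 tcp [-59.7  89.5] 35 row [ 0.053 -0.    -0.025] ay [0. 0. 0.]
28 tcp [-56.7  98.1] 35 row [ 0.055  0.    -0.016] ay [0. 0. 0.]
36 tcp [-52.5 106. ] 35 row [ 0.056  0.    -0.007] ay [0. 0. 0.]
44 tcp [-47.1 113.1] 35 row [ 0.056 -0.     0.002] ay [0. 0. 0.]
52 tcp [-40.8 119.2] 35 row [0.054 0.    0.011] ay [0. 0. 0.]
60 tcp [-34.5 123.7] 35.0 row [ 0.045 -0.     0.016] ay [0. 0. 0.]
68 tcp [-28.3 127.7] 39.0 row [ 0.043 -0.     0.016] ay [ 0.  -0.2 -0. ]
76 tcp [-21.6 130.7] 43.0 row [0.042 0.    0.019] ay [ 0.  -0.2 -0. ]
84 tcp [-14.6 132.7] 47.0 row [0.04  0.    0.022] ay [-0.  -0.2 -0. ]
92 tcp [ -7.4 133.7] 51.0 row [0.038 0.    0.025] ay [-0.  -0.2  0. ]
100 tcp [-1.000e-01  1.337e+02] 55.0 row [ 0.036 -0.     0.027] ay [-0.  -0.2  0. ]
108 tcp [  7.  132.6] 59.0 row [0.034 0.    0.03 ] ay [ 0.  -0.2 -0. ]
116 tcp [ 13.9 130.6] 63.0 row [ 0.031 -0.     0.032] ay [-0.  -0.2 -0. ]
124 tcp [ 20.3 127.5] 67.0 row [ 0.029 -0.     0.034] ay [-0.  -0.2  0. ]
132 tcp [ 26.2 123.6] 71.0 row [0.026 0.    0.036] ay [ 0.  -0.2 -0. ]
140 tcp [ 31.5 118.9] 75.0 row [ 0.023 -0.     0.038] ay [ 0.  -0.2  0. ]
148 tcp [ 36.  113.5] 79.0 row [ 0.02  -0.     0.039] ay [-0.  -0.2 -0. ]
156 tcp [ 39.7 107.5] 83.0 row [ 0.017 -0.     0.041] ay [ 0.  -0.2  0. ]
164 tcp [ 42.5 101.1] 87.0 row [0.014 0.    0.042] ay [ 0.  -0.2  0. ]
172 tcp [44.3 94.3] 91.0 row [0.01  0.    0.042] ay [-0.  -0.2  0. ]
180 tcp [45.  87.4] 95.0 row [ 0.007 -0.     0.043] ay [ 0.  -0.2 -0. ]
```

send_rows:
  motion:
    - {"x":0.062,"y":0,"z":0.096,"ax":0,"ay":0,"az":0,"gripper":0}
    - {"x":0.062,"y":0,"z":0.096,"ax":0,"ay":0,"az":0,"gripper":0}
    - {"x":0.062,"y":0,"z":0.096,"ax":0,"ay":0,"az":0,"gripper":0}
    - {"x":0.062,"y":0,"z":0.096,"ax":0,"ay":0,"az":0,"gripper":0}
    - {"x":0.062,"y":0,"z":0.096,"ax":0,"ay":0,"az":0,"gripper":0}
    - {"x":0.062,"y":0,"z":0.096,"ax":0,"ay":0,"az":0,"gripper":0}
    - {"x":0.062,"y":0,"z":0.096,"ax":0,"ay":0,"az":0,"gripper":0}
    - {"x":0.062,"y":0,"z":0.096,"ax":0,"ay":0,"az":0,"gripper":0}
    - {"x":0.05,"y":0,"z":-0.022,"ax":0,"ay":0,"az":0,"gripper":0}
    - {"x":0.05,"y":0,"z":-0.022,"ax":0,"ay":0,"az":0,"gripper":0}
    - {"x":0.05,"y":0,"z":-0.022,"ax":0,"ay":0,"az":0,"gripper":0}
    - {"x":0.05,"y":0,"z":-0.022,"ax":0,"ay":0,"az":0,"gripper":0}
    - {"x":0.05,"y":0,"z":-0.034,"ax":0,"ay":0,"az":0,"gripper":0}
    - {"x":0.05,"y":0,"z":-0.034,"ax":0,"ay":0,"az":0,"gripper":0}
    - {"x":0.05,"y":0,"z":-0.034,"ax":0,"ay":0,"az":0,"gripper":0}
    - {"x":0.05,"y":0,"z":-0.034,"ax":0,"ay":0,"az":0,"gripper":0}

```text
time_s: 10.28
tcp_pos: [0.5362, -0.1883, 0.0807]
tcp_rot: [[0.562, 0.171, 0.809], [0.103, -0.985, 0.137], [0.821, 0.006, -0.571]]
force: [0.3, -0.0, -1.8]
opening: 0.0005
finger_force: 0.0
```

send_rows:
  motion:
    - {"x":0.053,"y":0,"z":-0.025,"ax":0,"ay":0,"az":0,"gripper":0}
    - {"x":0.053,"y":0,"z":-0.025,"ax":0,"ay":0,"az":0,"gripper":0}
    - {"x":0.053,"y":0,"z":-0.025,"ax":0,"ay":0,"az":0,"gripper":0}
    - {"x":0.053,"y":0,"z":-0.025,"ax":0,"ay":0,"az":0,"gripper":0}
    - {"x":0.055,"y":0,"z":-0.016,"ax":0,"ay":0,"az":0,"gripper":0}
    - {"x":0.055,"y":0,"z":-0.016,"ax":0,"ay":0,"az":0,"gripper":0}
    - {"x":0.055,"y":0,"z":-0.016,"ax":0,"ay":0,"az":0,"gripper":0}
    - {"x":0.055,"y":0,"z":-0.016,"ax":0,"ay":0,"az":0,"gripper":0}

```text
time_s: 10.95
tcp_pos: [0.5408, -0.1873, 0.0985]
tcp_rot: [[0.562, 0.171, 0.809], [0.103, -0.985, 0.137], [0.821, 0.006, -0.572]]
force: [-0.2, 0.4, 0.2]
opening: -0.0
finger_force: 0.0
```

```bash
python3 st.py; python3 look.py s3 230 150 260 200
```

```text
10.95 [ 0.5408 -0.1873  0.0985] [-48.   23.8 138.2 109.2  47.2 -69.6] [-0.18  0.39  0.24]
rack xyz -0.057 0.0004 0.0985 pitch 34.86 yaw 9.62
```

View pics/s3.png

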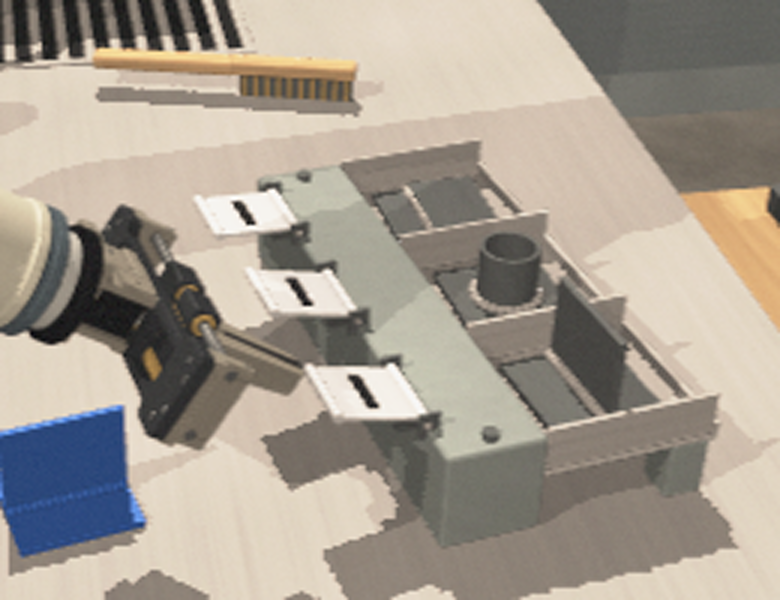

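Run:
```python
from bench import camera,read_state
from h import *
c=camera("side");s=read_state();t=s["tcp_pos"];R=s["tcp_rot"]
pts=[t]+[t+R@np.array(v) for v in((.01,.018,0),(.01,-.018,0),(-.01,.018,0),(-.01,-.018,0))]
print(((proj(c,pts)-[230,150])*3).round(0).tolist())
L=[PIV-.0627*X+k*Y+[0,0,.0127] for k in(.03,0,-.03)]
print("lip pred",((proj(c,L)-[230,150])*3).round(0).tolist())
c2=camera("top");print("top tcp",proj(c2,pts[:3]).round(1).tolist(),"lip",proj(c2,L).round(1).tolist())
a=c2["frame"][180:270,320:440];cv2.imwrite("pics/t3.png",cv2.resize(a,None,fx=5,fy=5,interpolation=2)[:,:,::-1])
```

```text
[[337.0, 392.0], [355.0, 396.0], [336.0, 366.0], [338.0, 418.0], [320.0, 388.0]]
lip pred [[314.0, 370.0], [329.0, 395.0], [345.0, 421.0]]
top tcp [[395.0, 232.2], [401.8, 228.3], [388.0, 231.1]] lip [[384.1, 236.8], [395.5, 234.5], [406.9, 232.1]]
```

View pics/t3.png

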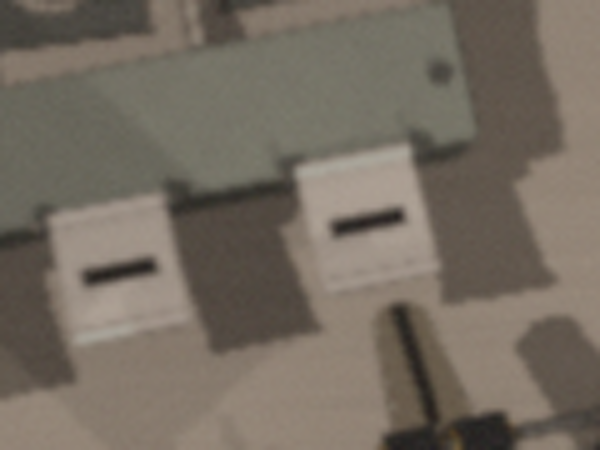

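```bash
python3 - <<'E'
from bench import camera,read_state
from h import *
t,c=camera("top"),camera("side");s=read_state();p,R=s["tcp_pos"],s["tcp_rot"]
for sp in((302,364),(298,378),(294,391)):
    q,e=tri(t,(399.6,240.8),c,(230+sp[0]/3-.3,150+sp[1]/3-.3))
    print(sp,q.round(4),"gap",e.round(4),"in tool (mm)",(R.T@(q-p)*1000).round(1))
E
python3 st.py
python3 - <<'E'
import pickle;from h import *
d=pickle.load(open("c0.pkl","rb"))
p=np.array([.2275,.5816,.1762]);y=np.array([.364,.931,0])
for n in d: print(n,proj(d[n],[p,p+.046*y,p-.046*y]).round(1).tolist())
E
```

```text
(302, 364) [ 0.5151 -0.194   0.1305] gap 0.0014 in tool (mm) [ 11.4   2.4 -40. ]
(298, 378) [ 0.5142 -0.1951  0.1201] gap 0.005 in tool (mm) [  2.3   3.3 -35. ]
(294, 391) [ 0.5133 -0.1962  0.1104] gap 0.0086 in tool (mm) [ -6.3   4.2 -30.3]
11.2 [ 0.5407 -0.1873  0.0983] [-48.   23.9 138.2 109.2  47.2 -69.7] [ 0.09 -0.27 -0.51]
rack xyz -0.0571 0.0004 0.0983 pitch 34.86 yaw 9.62
side [[194.9, 119.1], [200.7, 114.1], [188.7, 124.5]]
top [[88.8, 365.6], [72.3, 358.8], [105.5, 372.5]]
```

The actual fingertip (top px ≈(399.6,240.7), side crop ≈(302,364)) triangulates about 39 mm short of the stated TCP along the tool axis; the tag is untouched. I'll replan with that offset.

```bash
sed -i 's/^OFF.*//; s/    return P,np.c_\[e,np.cross(d,e),d\]/    return P+OFF*d,np.c_[e,np.cross(d,e),d]/' h.py; echo 'OFF=.039' >> h.py
python3 - <<'E'
from plan import *
from bench import read_state
s=read_state();a=(s['tcp_pos'],s['tcp_rot'])
for f,n in ((pose(-.097,.062,35),8),(pose(-.063,.062,35),8),(tcp(4)[0],4)):
    r=rows(a,f,n);print("pre",f[0].round(3),n,r[0].round(3),r[1].round(3));a=f
for th in [4+8*i for i in range(1,23)]:
    b,q,p=tcp(th);r=rows(a,b,4);print(th,"tip",(q+[0,85]).round(1),p,"row",r[0].round(3),"ay",r[1].round(3)[1]);a=b
E
```

```text
pre [ 0.533 -0.189  0.04 ] 8 [-0.165  0.001  0.085] [ 0.004 -0.004  0.008]
pre [ 0.566 -0.183  0.04 ] 8 [0.061 0.    0.087] [0. 0. 0.]
pre [ 0.568 -0.183  0.048] 4 [ 0.05  -0.    -0.022] [0. 0. 0.]
12 tip [-61.2  80.3] 35 row [ 0.05  -0.    -0.034] ay 0.0
20 tip [-59.7  89.5] 35 row [ 0.053 -0.    -0.025] ay 0.0
28 tip [-56.7  98.1] 35 row [ 0.055  0.    -0.016] ay 0.0
36 tip [-52.5 106. ] 35 row [ 0.056  0.    -0.007] ay 0.0
44 tip [-47.1 113.1] 35 row [ 0.056 -0.     0.002] ay 0.0
52 tip [-40.8 119.2] 35 row [0.054 0.    0.011] ay 0.0
60 tip [-34.5 123.7] 35.0 row [ 0.045 -0.     0.016] ay 0.0
68 tip [-28.3 127.7] 39.0 row [0.026 0.    0.016] ay -0.2
76 tip [-21.6 130.7] 43.0 row [0.025 0.    0.019] ay -0.2
84 tip [-14.6 132.7] 47.0 row [ 0.023 -0.     0.022] ay -0.2
92 tip [ -7.4 133.7] 51.0 row [0.021 0.    0.025] ay -0.2
100 tip [-1.000e-01  1.337e+02] 55.0 row [ 0.019 -0.     0.027] ay -0.2
108 tip [  7.  132.6] 59.0 row [0.017 0.    0.03 ] ay -0.2
116 tip [ 13.9 130.6] 63.0 row [ 0.014 -0.     0.032] ay -0.2
124 tip [ 20.3 127.5] 67.0 row [0.012 0.    0.034] ay -0.2
132 tip [ 26.2 123.6] 71.0 row [0.009 0.    0.036] ay -0.2
140 tip [ 31.5 118.9] 75.0 row [ 0.006 -0.     0.038] ay -0.2
148 tip [ 36.  113.5] 79.0 row [ 0.003 -0.     0.039] ay -0.2
156 tip [ 39.7 107.5] 83.0 row [-0.    -0.     0.041] ay -0.2
164 tip [ 42.5 101.1] 87.0 row [-0.003 -0.     0.042] ay -0.2
172 tip [44.3 94.3] 91.0 row [-0.007  0.     0.042] ay -0.2
180 tip [45.  87.4] 95.0 row [-0.01  -0.     0.043] ay -0.2
```

send_rows:
  motion:
    - {"x":-0.15,"y":0,"z":0.105,"ax":0,"ay":0,"az":0,"gripper":0}
    - {"x":-0.15,"y":0,"z":0.105,"ax":0,"ay":0,"az":0,"gripper":0}
    - {"x":-0.15,"y":0,"z":0.105,"ax":0,"ay":0,"az":0,"gripper":0}
    - {"x":-0.15,"y":0,"z":0.105,"ax":0,"ay":0,"az":0,"gripper":0}
    - {"x":-0.15,"y":0,"z":0.105,"ax":0,"ay":0,"az":0,"gripper":0}
    - {"x":-0.15,"y":0,"z":0.105,"ax":0,"ay":0,"az":0,"gripper":0}
    - {"x":-0.15,"y":0,"z":0.105,"ax":0,"ay":0,"az":0,"gripper":0}
    - {"x":-0.15,"y":0,"z":0.105,"ax":0,"ay":0,"az":0,"gripper":0}
    - {"x":0.047,"y":0,"z":0.067,"ax":0,"ay":0,"az":0,"gripper":0}
    - {"x":0.047,"y":0,"z":0.067,"ax":0,"ay":0,"az":0,"gripper":0}
    - {"x":0.047,"y":0,"z":0.067,"ax":0,"ay":0,"az":0,"gripper":0}
    - {"x":0.047,"y":0,"z":0.067,"ax":0,"ay":0,"az":0,"gripper":0}
    - {"x":0.047,"y":0,"z":0.067,"ax":0,"ay":0,"az":0,"gripper":0}
    - {"x":0.047,"y":0,"z":0.067,"ax":0,"ay":0,"az":0,"gripper":0}
    - {"x":0.047,"y":0,"z":0.067,"ax":0,"ay":0,"az":0,"gripper":0}
    - {"x":0.047,"y":0,"z":0.067,"ax":0,"ay":0,"az":0,"gripper":0}
    - {"x":0,"y":0,"z":0,"ax":0,"ay":0,"az":0,"gripper":0}

```text
time_s: 12.62
tcp_pos: [0.5674, -0.1831, 0.0401]
tcp_rot: [[0.562, 0.172, 0.809], [0.104, -0.985, 0.137], [0.821, 0.007, -0.571]]
force: [-1.1, 0.9, 1.3]
opening: 0.0003
finger_force: 0.0
```

```bash
python3 st.py; python3 look.py s4 230 180 200 150; python3 -c "
from plan import *
from bench import read_state
s=read_state();r=rows((s['tcp_pos'],s['tcp_rot']),tcp(28)[0],16);print(r)"
```

```text
12.6167 [ 0.5674 -0.1831  0.0401] [-44.3  34.2 136.4 120.1  50.  -80.6] [-1.1   0.86  1.26]
rack xyz -0.0301 0.0 0.0401 pitch 34.83 yaw 9.63
(array([ 0.05086506,  0.00045832, -0.02478896]), array([ 0.00164562, -0.00198426,  0.0045477 ]))
```

View pics/s4.png

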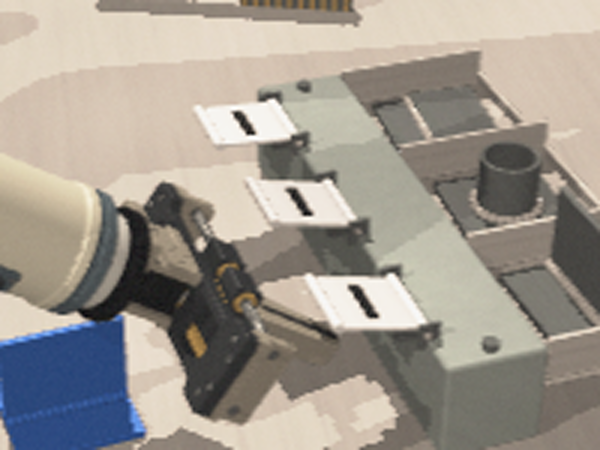

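The fingertip (crop ≈(335,345)) now sits under the right tag's lip. Starting the lift.

send_rows:
  motion:
    - {"x":0.05,"y":0,"z":-0.022,"ax":0,"ay":0,"az":0,"gripper":0}
    - {"x":0.05,"y":0,"z":-0.022,"ax":0,"ay":0,"az":0,"gripper":0}
    - {"x":0.05,"y":0,"z":-0.022,"ax":0,"ay":0,"az":0,"gripper":0}
    - {"x":0.05,"y":0,"z":-0.022,"ax":0,"ay":0,"az":0,"gripper":0}
    - {"x":0.05,"y":0,"z":-0.034,"ax":0,"ay":0,"az":0,"gripper":0}
    - {"x":0.05,"y":0,"z":-0.034,"ax":0,"ay":0,"az":0,"gripper":0}
    - {"x":0.05,"y":0,"z":-0.034,"ax":0,"ay":0,"az":0,"gripper":0}
    - {"x":0.05,"y":0,"z":-0.034,"ax":0,"ay":0,"az":0,"gripper":0}
    - {"x":0.053,"y":0,"z":-0.025,"ax":0,"ay":0,"az":0,"gripper":0}
    - {"x":0.053,"y":0,"z":-0.025,"ax":0,"ay":0,"az":0,"gripper":0}
    - {"x":0.053,"y":0,"z":-0.025,"ax":0,"ay":0,"az":0,"gripper":0}
    - {"x":0.053,"y":0,"z":-0.025,"ax":0,"ay":0,"az":0,"gripper":0}
    - {"x":0.055,"y":0,"z":-0.016,"ax":0,"ay":0,"az":0,"gripper":0}
    - {"x":0.055,"y":0,"z":-0.016,"ax":0,"ay":0,"az":0,"gripper":0}
    - {"x":0.055,"y":0,"z":-0.016,"ax":0,"ay":0,"az":0,"gripper":0}
    - {"x":0.055,"y":0,"z":-0.016,"ax":0,"ay":0,"az":0,"gripper":0}

```text
time_s: 14.0
tcp_pos: [0.5729, -0.1818, 0.0762]
tcp_rot: [[0.562, 0.172, 0.809], [0.103, -0.985, 0.137], [0.821, 0.006, -0.572]]
force: [0.8, -0.2, -0.8]
opening: 0.0003
finger_force: 0.5
```

```bash
cat > tag.py <<'E'
import sys,pickle
from bench import camera
from h import *
def corners(th):
    t=np.radians(th);u=-np.cos(t)*X+np.sin(t)*Z
    return [PIV+.066*u+.03*Y,PIV+.066*u-.03*Y]
c=camera("side");d=pickle.load(open("c0.pkl","rb"))["side"]
f=c["frame"][220:300,325:420]
m=((f.min(2)>170)&(f.max(2).astype(int)-f.min(2)<30)).astype(np.uint8)
for k in cv2.findContours(m,0,2)[0]:
    if cv2.contourArea(k)>40: print("white",cv2.contourArea(k),(cv2.approxPolyDP(k,2,True)[:,0]+[325,220]).tolist())
for th in map(float,sys.argv[1:]): print(th,"lip pred",proj(c,corners(th)).round(0).tolist())
E
python3 st.py; python3 tag.py 12 20 28 36
```

```text
14.0 [ 0.5729 -0.1818  0.0762] [-43.4  28.2 136.2 116.   46.9 -73.2] [ 0.78 -0.24 -0.79]
rack xyz -0.0244 0.0004 0.0762 pitch 34.86 yaw 9.63
white 1448.5 [[335, 264], [345, 281], [371, 287], [372, 284], [381, 288], [376, 296], [378, 299], [409, 295], [379, 255], [369, 256], [356, 267], [363, 266], [367, 269], [365, 276], [361, 271], [353, 271]]
white 200.0 [[325, 240], [335, 251], [330, 252], [325, 244], [325, 253], [348, 252], [340, 240]]
white 56.0 [[325, 225], [328, 220], [334, 224], [352, 220], [325, 220]]
12.0 lip pred [[334.0, 273.0], [344.0, 290.0]]
20.0 lip pred [[335.0, 269.0], [345.0, 286.0]]
28.0 lip pred [[337.0, 266.0], [347.0, 283.0]]
36.0 lip pred [[339.0, 262.0], [350.0, 279.0]]
```

The lip rose from (331,272) to (335,264), about 28° as planned. Continuing.

send_rows:
  motion:
    - {"x":0.056,"y":0,"z":-0.007,"ax":0,"ay":0,"az":0,"gripper":0}
    - {"x":0.056,"y":0,"z":-0.007,"ax":0,"ay":0,"az":0,"gripper":0}
    - {"x":0.056,"y":0,"z":-0.007,"ax":0,"ay":0,"az":0,"gripper":0}
    - {"x":0.056,"y":0,"z":-0.007,"ax":0,"ay":0,"az":0,"gripper":0}
    - {"x":0.056,"y":0,"z":0.002,"ax":0,"ay":0,"az":0,"gripper":0}
    - {"x":0.056,"y":0,"z":0.002,"ax":0,"ay":0,"az":0,"gripper":0}
    - {"x":0.056,"y":0,"z":0.002,"ax":0,"ay":0,"az":0,"gripper":0}
    - {"x":0.056,"y":0,"z":0.002,"ax":0,"ay":0,"az":0,"gripper":0}
    - {"x":0.054,"y":0,"z":0.011,"ax":0,"ay":0,"az":0,"gripper":0}
    - {"x":0.054,"y":0,"z":0.011,"ax":0,"ay":0,"az":0,"gripper":0}
    - {"x":0.054,"y":0,"z":0.011,"ax":0,"ay":0,"az":0,"gripper":0}
    - {"x":0.054,"y":0,"z":0.011,"ax":0,"ay":0,"az":0,"gripper":0}
    - {"x":0.045,"y":0,"z":0.016,"ax":0,"ay":0,"az":0,"gripper":0}
    - {"x":0.045,"y":0,"z":0.016,"ax":0,"ay":0,"az":0,"gripper":0}
    - {"x":0.045,"y":0,"z":0.016,"ax":0,"ay":0,"az":0,"gripper":0}
    - {"x":0.045,"y":0,"z":0.016,"ax":0,"ay":0,"az":0,"gripper":0}

```text
time_s: 15.38
tcp_pos: [0.5948, -0.1778, 0.1017]
tcp_rot: [[0.562, 0.171, 0.809], [0.103, -0.985, 0.137], [0.821, 0.006, -0.572]]
force: [-0.2, -0.4, -0.7]
opening: 0.0006
finger_force: 0.6
```

```bash
python3 st.py; python3 tag.py 44 52 60 68
python3 - <<'E'
from plan import *
from bench import read_state
s=read_state();a=(s['tcp_pos'],s['tcp_rot'])
for th in (76,92,108):
    b,q,p=tcp(th);r=rows(a,b,8);print(th,r[0].round(3),r[1].round(3));a=b
E
```

```text
15.3833 [ 0.5948 -0.1778  0.1017] [-40.6  24.5 134.4 114.3  43.8 -66.9] [-0.22 -0.41 -0.74]
rack xyz -0.0022 0.0006 0.1017 pitch 34.86 yaw 9.63
white 304.0 [[374, 258], [371, 263], [386, 280], [382, 285], [391, 291], [403, 291], [395, 298], [387, 295], [379, 299], [409, 295], [402, 293], [403, 287], [396, 291], [390, 288], [387, 282], [395, 281], [391, 279], [394, 277], [389, 276], [390, 269], [388, 272], [381, 263], [386, 264], [379, 257], [378, 260]]
white 205.5 [[326, 240], [334, 252], [347, 252], [356, 266], [360, 267], [340, 240]]
44.0 lip pred [[342.0, 259.0], [353.0, 276.0]]
52.0 lip pred [[345.0, 256.0], [356.0, 272.0]]
60.0 lip pred [[349.0, 253.0], [360.0, 270.0]]
68.0 lip pred [[352.0, 251.0], [364.0, 267.0]]
76 [0.022 0.001 0.017] [ 0.004 -0.204  0.008]
92 [0.022 0.    0.023] [-0.  -0.2  0. ]
108 [ 0.018 -0.     0.029] [ 0.  -0.2 -0. ]
```

send_rows:
  motion:
    - {"x":0.024,"y":0,"z":0.016,"ax":0,"ay":-0.2,"az":0,"gripper":0}
    - {"x":0.024,"y":0,"z":0.016,"ax":0,"ay":-0.2,"az":0,"gripper":0}
    - {"x":0.024,"y":0,"z":0.016,"ax":0,"ay":-0.2,"az":0,"gripper":0}
    - {"x":0.024,"y":0,"z":0.016,"ax":0,"ay":-0.2,"az":0,"gripper":0}
    - {"x":0.024,"y":0,"z":0.019,"ax":0,"ay":-0.2,"az":0,"gripper":0}
    - {"x":0.024,"y":0,"z":0.019,"ax":0,"ay":-0.2,"az":0,"gripper":0}
    - {"x":0.024,"y":0,"z":0.019,"ax":0,"ay":-0.2,"az":0,"gripper":0}
    - {"x":0.024,"y":0,"z":0.019,"ax":0,"ay":-0.2,"az":0,"gripper":0}
    - {"x":0.023,"y":0,"z":0.022,"ax":0,"ay":-0.2,"az":0,"gripper":0}
    - {"x":0.023,"y":0,"z":0.022,"ax":0,"ay":-0.2,"az":0,"gripper":0}
    - {"x":0.023,"y":0,"z":0.022,"ax":0,"ay":-0.2,"az":0,"gripper":0}
    - {"x":0.023,"y":0,"z":0.022,"ax":0,"ay":-0.2,"az":0,"gripper":0}
    - {"x":0.021,"y":0,"z":0.025,"ax":0,"ay":-0.2,"az":0,"gripper":0}
    - {"x":0.021,"y":0,"z":0.025,"ax":0,"ay":-0.2,"az":0,"gripper":0}
    - {"x":0.021,"y":0,"z":0.025,"ax":0,"ay":-0.2,"az":0,"gripper":0}
    - {"x":0.021,"y":0,"z":0.025,"ax":0,"ay":-0.2,"az":0,"gripper":0}

```text
time_s: 16.77
tcp_pos: [0.6137, -0.1743, 0.1036]
tcp_rot: [[0.764, 0.172, 0.622], [0.137, -0.985, 0.104], [0.631, 0.006, -0.776]]
force: [-1.2, -0.0, -0.3]
opening: 0.0007
finger_force: 0.4
```

```bash
python3 st.py
python3 - <<'E'
from plan import *
from bench import read_state,camera
import pickle
s=read_state();a=(s['tcp_pos'],s['tcp_rot'])
for th in (108,124,140):
    b,q,p=tcp(th);r=rows(a,b,8);print(th,r[0].round(3),r[1].round(3));a=b
c=camera("side");d=pickle.load(open("c0.pkl","rb"))["side"]
D=(np.abs(c["frame"].astype(int)-d["frame"]).max(2)>40).astype(np.uint8)[200:320,320:480]
# changed pixels to the right (behind pivot) : rightmost / topmost extents per row
for y in range(0,120,5):
    xs=np.where(D[y])[0]; print(y+200,(xs.min()+320,xs.max()+320) if len(xs) else None,end=" ")
from tag import corners
E
python3 tag.py 84 92 100|grep pred
```

```text
16.7667 [ 0.6137 -0.1743  0.1036] [-30.6  17.1 124.9  76.4  24.7 -18.8] [-1.18 -0.   -0.27]
rack xyz 0.0171 0.0008 0.1036 pitch 50.9 yaw 9.47
108 [0.018 0.003 0.029] [ 0.006 -0.202  0.007]
124 [ 0.013 -0.     0.033] [-0.  -0.2  0. ]
140 [0.007 0.    0.037] [ 0.  -0.2 -0. ]
200 (np.int64(320), np.int64(329)) 205 (np.int64(320), np.int64(334)) 210 (np.int64(320), np.int64(336)) 215 (np.int64(320), np.int64(341)) 220 (np.int64(320), np.int64(346)) 225 (np.int64(320), np.int64(372)) 230 (np.int64(320), np.int64(353)) 235 (np.int64(325), np.int64(356)) 240 (np.int64(320), np.int64(359)) 245 (np.int64(323), np.int64(387)) 250 (np.int64(326), np.int64(389)) 255 (np.int64(329), np.int64(371)) 260 (np.int64(330), np.int64(375)) 265 (np.int64(334), np.int64(371)) 270 (np.int64(360), np.int64(414)) 275 (np.int64(334), np.int64(373)) 280 (np.int64(337), np.int64(373)) 285 (np.int64(339), np.int64(370)) 290 None 295 None 300 (np.int64(377), np.int64(377)) 305 None 310 None 315 None 84.0 lip pred [[361.0, 248.0], [372.0, 264.0]]
92.0 lip pred [[365.0, 247.0], [377.0, 263.0]]
100.0 lip pred [[369.0, 246.0], [381.0, 262.0]]
```

Changed pixels end at (375,260), matching the lip at about 90°, and the force on the tool is about −1.2 N. Continuing over the top.

send_rows:
  motion:
    - {"x":0.019,"y":0,"z":0.027,"ax":0,"ay":-0.2,"az":0,"gripper":0}
    - {"x":0.019,"y":0,"z":0.027,"ax":0,"ay":-0.2,"az":0,"gripper":0}
    - {"x":0.019,"y":0,"z":0.027,"ax":0,"ay":-0.2,"az":0,"gripper":0}
    - {"x":0.019,"y":0,"z":0.027,"ax":0,"ay":-0.2,"az":0,"gripper":0}
    - {"x":0.017,"y":0,"z":0.03,"ax":0,"ay":-0.2,"az":0,"gripper":0}
    - {"x":0.017,"y":0,"z":0.03,"ax":0,"ay":-0.2,"az":0,"gripper":0}
    - {"x":0.017,"y":0,"z":0.03,"ax":0,"ay":-0.2,"az":0,"gripper":0}
    - {"x":0.017,"y":0,"z":0.03,"ax":0,"ay":-0.2,"az":0,"gripper":0}
    - {"x":0.014,"y":0,"z":0.032,"ax":0,"ay":-0.2,"az":0,"gripper":0}
    - {"x":0.014,"y":0,"z":0.032,"ax":0,"ay":-0.2,"az":0,"gripper":0}
    - {"x":0.014,"y":0,"z":0.032,"ax":0,"ay":-0.2,"az":0,"gripper":0}
    - {"x":0.014,"y":0,"z":0.032,"ax":0,"ay":-0.2,"az":0,"gripper":0}
    - {"x":0.012,"y":0,"z":0.034,"ax":0,"ay":-0.2,"az":0,"gripper":0}
    - {"x":0.012,"y":0,"z":0.034,"ax":0,"ay":-0.2,"az":0,"gripper":0}
    - {"x":0.012,"y":0,"z":0.034,"ax":0,"ay":-0.2,"az":0,"gripper":0}
    - {"x":0.012,"y":0,"z":0.034,"ax":0,"ay":-0.2,"az":0,"gripper":0}

```text
time_s: 18.25
tcp_pos: [0.6312, -0.1708, 0.0916]
tcp_rot: [[0.906, 0.172, 0.386], [0.16, -0.985, 0.063], [0.391, 0.004, -0.92]]
force: [-0.6, -0.1, 0.4]
opening: 0.0003
finger_force: 0.3
```

```bash
python3 st.py
python3 - <<'E'
from plan import *
from bench import read_state,camera
import pickle
s=read_state();a=(s['tcp_pos'],s['tcp_rot'])
for th in (132,140,148,156,164):
    b,q,p=tcp(th);r=rows(a,b,4);print(th,r[0].round(3),r[1].round(3));a=b
c=camera("side");d=pickle.load(open("c0.pkl","rb"))["side"]
D=(np.abs(c["frame"].astype(int)-d["frame"]).max(2)>40).astype(np.uint8)[200:320,320:480]
for y in range(30,90,5):
    xs=np.where(D[y])[0]; print(y+200,(int(xs.min()+320),int(xs.max()+320)) if len(xs) else None,end=" ")
E
python3 tag.py 116 124 132|grep pred
```

```text
18.25 [ 0.6312 -0.1708  0.0916] [-22.5  19.2 112.6  24.   30.5  38.7] [-0.63 -0.07  0.39]
rack xyz 0.0349 0.0012 0.0916 pitch 66.95 yaw 9.32
132 [0.013 0.008 0.037] [ 0.01  -0.202  0.009]
140 [ 0.006 -0.     0.038] [ 0.  -0.2  0. ]
148 [ 0.003 -0.     0.039] [-0.  -0.2 -0. ]
156 [-0.    -0.     0.041] [ 0.  -0.2  0. ]
164 [-0.003 -0.     0.042] [ 0.  -0.2  0. ]
230 (343, 388) 235 (347, 389) 240 (350, 387) 245 (354, 388) 250 (360, 390) 255 (363, 384) 260 (365, 388) 265 (367, 386) 270 (361, 415) 275 (334, 376) 280 (337, 370) 285 (339, 385) 116.0 lip pred [[376.0, 247.0], [389.0, 263.0]]
124.0 lip pred [[380.0, 248.0], [392.0, 264.0]]
132.0 lip pred [[383.0, 250.0], [395.0, 266.0]]
```

Tracking well. Continuing to 156°.

send_rows:
  motion:
    - {"x":0.01,"y":0,"z":0.036,"ax":0,"ay":-0.2,"az":0,"gripper":0}
    - {"x":0.01,"y":0,"z":0.036,"ax":0,"ay":-0.2,"az":0,"gripper":0}
    - {"x":0.01,"y":0,"z":0.036,"ax":0,"ay":-0.2,"az":0,"gripper":0}
    - {"x":0.01,"y":0,"z":0.036,"ax":0,"ay":-0.2,"az":0,"gripper":0}
    - {"x":0.006,"y":0,"z":0.038,"ax":0,"ay":-0.2,"az":0,"gripper":0}
    - {"x":0.006,"y":0,"z":0.038,"ax":0,"ay":-0.2,"az":0,"gripper":0}
    - {"x":0.006,"y":0,"z":0.038,"ax":0,"ay":-0.2,"az":0,"gripper":0}
    - {"x":0.006,"y":0,"z":0.038,"ax":0,"ay":-0.2,"az":0,"gripper":0}
    - {"x":0.003,"y":0,"z":0.039,"ax":0,"ay":-0.2,"az":0,"gripper":0}
    - {"x":0.003,"y":0,"z":0.039,"ax":0,"ay":-0.2,"az":0,"gripper":0}
    - {"x":0.003,"y":0,"z":0.039,"ax":0,"ay":-0.2,"az":0,"gripper":0}
    - {"x":0.003,"y":0,"z":0.039,"ax":0,"ay":-0.2,"az":0,"gripper":0}
    - {"x":0,"y":0,"z":0.041,"ax":0,"ay":-0.2,"az":0,"gripper":0}
    - {"x":0,"y":0,"z":0.041,"ax":0,"ay":-0.2,"az":0,"gripper":0}
    - {"x":0,"y":0,"z":0.041,"ax":0,"ay":-0.2,"az":0,"gripper":0}
    - {"x":0,"y":0,"z":0.041,"ax":0,"ay":-0.2,"az":0,"gripper":0}

```text
time_s: 19.68
tcp_pos: [0.6414, -0.1699, 0.0693]
tcp_rot: [[0.978, 0.172, 0.122], [0.171, -0.985, 0.015], [0.123, 0.006, -0.992]]
force: [-0.2, -0.9, -0.4]
opening: 0.0003
finger_force: 0.2
```

```bash
python3 st.py
python3 - <<'E'
from plan import *
from bench import read_state
s=read_state();a=(s['tcp_pos'],s['tcp_rot'])
for th in (164,172,180):
    b,q,p=tcp(th);r=rows(a,b,4);print(th,b[0].round(4),r[0].round(3),r[1].round(3));a=b
E
python3 tag.py 148 156 180
```

```text
19.6833 [ 0.6414 -0.1699  0.0693] [-16.7  26.5  99.6   3.8  47.4  61. ] [-0.22 -0.86 -0.42]
rack xyz 0.0451 0.0004 0.0693 pitch 82.95 yaw 6.99
164 [ 0.6409 -0.1704  0.0621] [-0.008  0.002  0.044] [ 0.017 -0.202  0.005]
172 [ 0.6399 -0.1706  0.0553] [-0.007  0.     0.042] [-0.  -0.2  0. ]
180 [ 0.638  -0.1709  0.0485] [-0.01  -0.     0.043] [ 0.  -0.2 -0. ]
white 45.0 [[392, 265], [391, 272], [395, 276], [399, 273]]
white 192.5 [[377, 261], [371, 266], [371, 263], [368, 265], [364, 262], [363, 256], [360, 259], [363, 260], [361, 264], [355, 260], [361, 257], [354, 259], [357, 267], [365, 268], [359, 271], [362, 278], [379, 266]]
white 207.0 [[325, 240], [335, 251], [330, 252], [325, 244], [325, 254], [348, 252], [340, 240]]
148.0 lip pred [[387.0, 254.0], [400.0, 270.0]]
156.0 lip pred [[389.0, 257.0], [401.0, 273.0]]
180.0 lip pred [[390.0, 267.0], [403.0, 283.0]]
```

send_rows:
  motion:
    - {"x":-0.005,"y":0,"z":0.043,"ax":0,"ay":-0.2,"az":0,"gripper":0}
    - {"x":-0.005,"y":0,"z":0.043,"ax":0,"ay":-0.2,"az":0,"gripper":0}
    - {"x":-0.005,"y":0,"z":0.043,"ax":0,"ay":-0.2,"az":0,"gripper":0}
    - {"x":-0.005,"y":0,"z":0.043,"ax":0,"ay":-0.2,"az":0,"gripper":0}
    - {"x":-0.007,"y":0,"z":0.042,"ax":0,"ay":-0.2,"az":0,"gripper":0}
    - {"x":-0.007,"y":0,"z":0.042,"ax":0,"ay":-0.2,"az":0,"gripper":0}
    - {"x":-0.007,"y":0,"z":0.042,"ax":0,"ay":-0.2,"az":0,"gripper":0}
    - {"x":-0.007,"y":0,"z":0.042,"ax":0,"ay":-0.2,"az":0,"gripper":0}
    - {"x":-0.01,"y":0,"z":0.04,"ax":0,"ay":-0.2,"az":0,"gripper":0}
    - {"x":-0.01,"y":0,"z":0.04,"ax":0,"ay":-0.2,"az":0,"gripper":0}

```text
time_s: 20.57
tcp_pos: [0.6393, -0.1704, 0.0524]
tcp_rot: [[0.984, 0.171, -0.05], [0.171, -0.985, -0.015], [-0.052, 0.006, -0.999]]
force: [0.5, 0.1, 0.4]
opening: 0.0005
finger_force: 0.2
```

send_rows:
  motion:
    - {"x":-0.005,"y":0,"z":0.025,"ax":0,"ay":-0.1,"az":0,"gripper":0}
    - {"x":-0.005,"y":0,"z":0.025,"ax":0,"ay":-0.1,"az":0,"gripper":0}
    - {"x":0,"y":0,"z":0,"ax":0,"ay":0,"az":0,"gripper":0}

```text
time_s: 20.82
tcp_pos: [0.6391, -0.1705, 0.0503]
tcp_rot: [[0.983, 0.172, -0.066], [0.171, -0.985, -0.018], [-0.068, 0.006, -0.998]]
force: [-1.0, 0.5, 0.0]
opening: 0.0002
finger_force: 0.0
```

```bash
python3 st.py; python3 tag.py 172 180
```

```text
20.8167 [ 0.6391 -0.1705  0.0503] [-13.9  32.8  91.2  -2.2  59.4  67.4] [-1.05  0.5   0.  ]
rack xyz 0.0427 0.0002 0.0503 pitch 86.08 yaw -164.89
white 280.5 [[359, 256], [354, 263], [357, 267], [365, 268], [363, 272], [359, 271], [367, 286], [372, 287], [374, 285], [368, 275], [381, 269], [372, 268], [366, 264], [369, 263], [364, 265], [362, 263], [366, 259]]
white 207.0 [[325, 240], [335, 251], [330, 252], [325, 244], [325, 254], [348, 252], [340, 240]]
172.0 lip pred [[390.0, 264.0], [403.0, 280.0]]
180.0 lip pred [[390.0, 267.0], [403.0, 283.0]]
```

Press on down gently until contact with the stop shows.

send_rows:
  motion:
    - {"x":0,"y":0,"z":0.015,"ax":0,"ay":0,"az":0,"gripper":0}
    - {"x":0,"y":0,"z":0.015,"ax":0,"ay":0,"az":0,"gripper":0}
    - {"x":0,"y":0,"z":0.015,"ax":0,"ay":0,"az":0,"gripper":0}
    - {"x":0,"y":0,"z":0,"ax":0,"ay":0,"az":0,"gripper":0}

```text
time_s: 21.2
tcp_pos: [0.639, -0.1706, 0.0497]
tcp_rot: [[0.983, 0.171, -0.064], [0.17, -0.985, -0.018], [-0.067, 0.006, -0.998]]
force: [-1.7, 1.0, 4.1]
opening: 0.0005
finger_force: 2.5
```

send_rows:
  motion:
    - {"x":0,"y":0,"z":0.015,"ax":0,"ay":0,"az":0,"gripper":0}
    - {"x":0,"y":0,"z":0.015,"ax":0,"ay":0,"az":0,"gripper":0}
    - {"x":0,"y":0,"z":0,"ax":0,"ay":0,"az":0,"gripper":0}

```text
time_s: 21.45
tcp_pos: [0.6391, -0.1706, 0.0494]
tcp_rot: [[0.983, 0.171, -0.064], [0.17, -0.985, -0.018], [-0.066, 0.007, -0.998]]
force: [-4.1, 1.7, 12.9]
opening: 0.0004
finger_force: 6.1
```

12.9 N against the hard stop: tag seated. Retreat upward.

send_rows:
  motion:
    - {"x":-0.01,"y":0,"z":-0.1,"ax":0,"ay":0,"az":0,"gripper":0}
    - {"x":-0.01,"y":0,"z":-0.1,"ax":0,"ay":0,"az":0,"gripper":0}
    - {"x":-0.02,"y":0,"z":-0.2,"ax":0,"ay":0,"az":0,"gripper":0}
    - {"x":-0.03,"y":0,"z":-0.3,"ax":0,"ay":0,"az":0,"gripper":0}
    - {"x":-0.05,"y":0,"z":-0.5,"ax":0,"ay":0,"az":0,"gripper":0}
    - {"x":-0.05,"y":0,"z":-0.5,"ax":0,"ay":0,"az":0,"gripper":0}
    - {"x":-0.05,"y":0,"z":-0.5,"ax":0,"ay":0,"az":0,"gripper":0}
    - {"x":-0.05,"y":0,"z":-0.5,"ax":0,"ay":0,"az":0,"gripper":0}
    - {"x":-0.5,"y":0,"z":-0.5,"ax":0,"ay":0,"az":0,"gripper":0}
    - {"x":-0.6,"y":0,"z":-0.5,"ax":0,"ay":0,"az":0,"gripper":0}
    - {"x":-0.7,"y":0,"z":-0.5,"ax":0,"ay":0,"az":0,"gripper":0}
    - {"x":-0.7,"y":0,"z":-0.5,"ax":0,"ay":0,"az":0,"gripper":0}
    - {"x":-0.7,"y":0,"z":-0.5,"ax":0,"ay":0,"az":0,"gripper":0}
    - {"x":-0.7,"y":0,"z":-0.5,"ax":0,"ay":0,"az":0,"gripper":0}
    - {"x":-0.7,"y":0,"z":-0.3,"ax":0,"ay":0,"az":0,"gripper":0}
    - {"x":0,"y":0,"z":0,"ax":0,"ay":0,"az":0,"gripper":0}

```text
time_s: 22.78
tcp_pos: [0.4605, -0.2006, 0.3047]
tcp_rot: [[0.984, 0.17, -0.061], [0.169, -0.985, -0.02], [-0.064, 0.009, -0.998]]
force: [0.7, -0.4, 0.7]
opening: 0.0008
finger_force: 0.0
```

```bash
python3 st.py; python3 look.py s5 270 190 220 140
python3 - <<'E'
from bench import camera
import cv2,numpy as np
t=camera("top")["frame"][125:265,245:425];a=cv2.imread("pics/s5.png")
b=cv2.resize(t,None,fx=1.6,fy=1.6,interpolation=2)[:,:,::-1]
o=np.zeros((600,660,3),np.uint8);s=cv2.resize(a,(580,369));o[:369,:580]=s;o[372:372+b.shape[0],:b.shape[1]]=b
cv2.imwrite("pics/fin.png",o)
E
```

```text
22.7833 [ 0.4605 -0.2006  0.3047] [-21.8   5.   96.8  -2.4  81.   58.8] [ 0.73 -0.41  0.73]
rack xyz -0.1384 0.001 0.3047 pitch 86.3 yaw -161.75
```

View pics/fin.png

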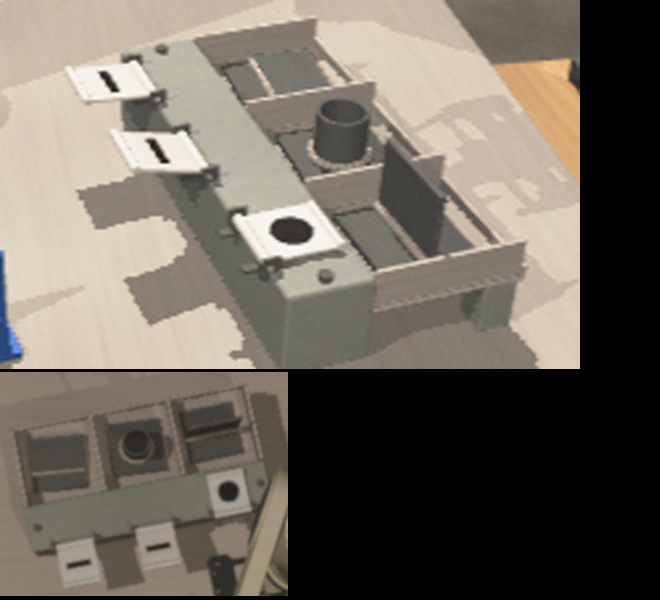

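The picture shows the right tag flat on the rail, round dot up at (292,231), and lip rows 268/283, which match the prediction for 180°. The other two tags and the weld pieces are unchanged.

```bash
python3 -c "
from bench import env
print(env.hand_in())"
```

```text
the job is handed in; nothing more can be done
None
```

I turned the right tag, in front of the T-joint, over onto the rail with its round dot showing, left the other tags and weld pieces as they were, and handed the job in at about 23 s.

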